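# Sweep the loose caps off the painting panel into the tray

### The arm

A 7-joint arm with a two-finger parallel gripper is mounted at the origin on the work surface. World frame = base frame: x ahead of the robot, y to its left, z up, the work surface at z = 0. Lengths are in m, angles in degrees, forces in N, time in s.
With the tool pointing down it reaches from about 0.425 to 0.975 m from the base axis. Payload 16.7 kg.
Tool frame: the origin (TCP) lies at the very end of the fingers, on their centre line; the grasp point (between the pads) lies 19 mm behind it; z points along the fingers, y is the line along which they close (so a half turn about z gives the same grasp; the last joint's range is limited). The gripper opens to 85 mm and grips with 20 to 120 N. Pads are 22 mm wide; open, the fingers measure 114 mm over their backs; the gripper's body (76 mm by 85 mm) begins 54 mm behind the grasp point. The pads swing forward as they close: fully open they stand 13 mm farther back than shut.
Start: joints at [55.835, 24.414, 4.234, 92.017, -1.954, 63.644, -3.845], TCP at [0.292, -0.609, 0.231] pointing down, gripper open.
Joint ranges: [-163.25, 163.25], [-28.42, 122.38], [-70.27, 78.77], [12.13, 141.07], [-58.53, 238.53], [9.26, 117.41], [-156.51, 156.51]. Speed limits (degrees/s): [108.29, 108.29, 136.94, 136.94, 172.46, 172.46, 172.46].

### API

Orientations are given as [roll, pitch, yaw] about the fixed x, y, z axes, in that order (R = Rz(yaw) Ry(pitch) Rx(roll)).
In Python, from cell import sensors, eyes, job gives the robot as it stands.
- The arm moves only by the tool drive_tool, never from a script. Its argument "rows" is a list that holds one entry, the list of rows, each a list of 7 numbers: the shift along the world's x, y, z in mm, then the turn, a rotation vector about the world's x, y, z in degrees, then the finger opening in mm, from 0 to 85.4. In form: [[[x, y, z, wx, wy, wz, fingers], ...]]. A call has 1 to 10 rows; each row is the pose to reach, as a shift and turn from the pose commanded when the call began; what a row does not reach only later rows make up. A row lasts 1/10 s, in which the tool goes at most 50 mm and 8.59 degrees, less where a joint would pass 70% of its speed; a pose out of reach is approached as far as the arm can. A call with a gripper value outside its range is refused whole. The fingers move at their own pace and stop on an object; "force" is the grip in N (left out, the last holds). Time passes only in rows, so rows that repeat a pose let the fingers close. It gives the time, the measured TCP pose, the force, the opening and the grip force at its end, in the units of the state.
- sensors.sense(): the state, without advancing time (a new reading comes with each control period).
- eyes.snapshot(name): name is "side" or "top"; returns (picture, depth): 480x640x3 uint8, red, green, blue; 480x640 float32, m along the optical axis (not along the pixel's ray), 0 where there is no reading.
- eyes.camera_info(name): a dict with "fovy" (degrees; the focal length in pixels is half the picture's height over the tangent of half this angle, whatever the lens; pixels are square), "cx", "cy" (the principal point, pixels), "rvec" (rotation vector, rad) and "tvec" (3), from world to camera coordinates, as OpenCV has them. Camera axes: x right, y down, z forward; pixel columns grow to the right and rows downward; lengths in m; the calibration is good to about 2 mm. A picture is of the moment at which its call begins. camera_info takes no time and is no camera call.
- job.sign_off(): hands the job in; it is judged then, once.
The state is a dict: "t": time; "joints": joint angles; "qd": joint speeds; "tau": joint torques, N m; "eef_pos": TCP position; "orientation": TCP orientation; "force": force on the tool from outside, world axes, zero at the start; "ft_torque": the same for the moment, N m; "width": finger opening in m; "grip_force": force on a finger pad.
Only numpy, scipy, OpenCV 4.12 (cv2) and the standard library are available. Lean on these libraries where they do the work, as an engineer would, in place of code of your own. Each camera call takes 0.05 s, during which the arm holds its last target. There are 200 camera calls.

### The job

Clear the painting: with the fingertips, sweep the three loose screw caps across the panel and over its end into the open tray beside it, without picking any of them up. Leave the paint pot and the tape roll where they are.

Things in the scene. Friction and masses are not known exactly. Their poses are not given: they have to be found in the camera images.
- panel: the painting panel being worked on: a fixed rigid board, 260 (its x) x 280 (its y) x 40 mm high, yellow and blue top, standing flat on the table. Origin: centre of its underside; z up; its flat top is 40 mm above the origin. The tray lies along one of its two ends (+y or -y), the pencil box along the other.
- tray: open grey plastic tray, fixed, 260 (its x) x 120 (its y) x 38 mm high, walls and floor 4 mm thick. Its long side runs parallel to the panel's end, 3 mm from it, so its rim is 2 mm lower than the panel's top and a thing pushed over the panel's end drops in. Origin: centre of its underside; its axes are parallel to the panel's.
- pencil_box: closed grey plastic pencil box of the same outer size as the tray (260 x 120 x 38 mm), fixed, along the panel's other end; only a flat closed top. Origin: centre of its underside.
- cap_large_center (a point): centre of the large loose white screw cap: a squat disc 36 mm in diameter and 18 mm high, about 15 g, lying flat on the panel's top at the start (this point is then 9 mm above it); slides when pushed. Its z axis is the cap's own axis.
- cap_medium_center (a point): centre of the medium loose white screw cap: a squat disc 31 mm in diameter and 16 mm high, about 15 g, lying flat on the panel's top at the start (this point is then 8 mm above it); slides when pushed. Its z axis is the cap's own axis.
- cap_small_center (a point): centre of the small loose white screw cap: a squat disc 26 mm in diameter and 16 mm high, about 15 g, lying flat on the panel's top at the start (this point is then 8 mm above it); slides when pushed. Its z axis is the cap's own axis.
- pot: small closed white paint pot standing loose on the panel, near the panel's +x edge, 42 mm in diameter, 45 mm high. Origin: centre of its underside. To be left alone.
- tape: roll of masking tape lying loose on the pencil box: ring 64 mm outside diameter, 24 mm high. Origin: centre of its underside. To be left alone.

How it is judged:
By the outcome, as a careful person would: the job done as asked, in the order asked, and still so for the second after the job is handed in, with the robot touching nothing.
It also fails if it takes over 58 s, if anything falls off the work surface, if the arm or the gripper's body presses on something with over 40 N, if the wrist force passes 120 N, or if a joint passes its speed limit or range.

## Working session

There is one attempt and no reset: what is moved stays moved. The work goes in short steps, Python scripts to look and compute and a tool call to move; the robot and the scene stay as the last step left them, time stands still between calls to the robot, and variables do not carry over. Pictures are saved under pics/ and viewed, at most 10 in all, crops included, and the job is handed in when it is done.

Besides the shell and the picture viewer there is one more tool, called as name(argument=value, ...), one argument or row to a line, values as JSON. drive_tool: Moves the arm, as the interface text tells. Its arguments: {"type":"object","properties":{"rows":{"type":"array","items":{"type":"array","items":{"type":"array","items":{"type":"number"}}}},"force":{"type":"number"}},"required":["rows"]}

```bash
mkdir -p pics; python3 - <<'E'
from cell import sensors, eyes
import cv2,numpy as np
for n in("top","side"):
    p,d=eyes.snapshot(n); cv2.imwrite(f"pics/{n}0.png",p[:,:,::-1]); np.save(f"pics/{n}0.npy",d); print(n,eyes.camera_info(n))
print(sensors.sense())
E
```

```text
top {'fovy': 50.55327924365772, 'cx': 318.3327241478611, 'cy': 246.75674151241907, 'rvec': array([ 2.17237006, -2.16283095,  0.13965246]), 'tvec': array([0.02161228, 0.6101193 , 0.83063728])}
side {'fovy': 51.0076993817818, 'cx': 327.7568790506911, 'cy': 242.63388920083153, 'rvec': array([ 0.08043745, -2.7651994 ,  1.41565993]), 'tvec': array([0.61714512, 0.03817331, 0.71014196])}
{'t': 0.1, 'joints': array([55.83397897, 24.44798444,  4.23026069, 92.04679336, -1.95183698,
       63.64448247, -3.84588547]), 'qd': array([ 0.00837662, -0.05859315,  0.0110952 , -0.07003738,  0.0064331 ,
       -0.02168761, -0.04824261]), 'tau': array([ 1.19614552e-02, -9.51528955e+01,  3.77391547e+00, -4.64409149e+01,
        1.99047395e-02,  6.44651474e-03, -1.64696110e-05]), 'eef_pos': array([ 0.29148588, -0.60842094,  0.23067141]), 'orientation': array([-1.79933111e+02,  6.07418705e-03,  2.55991587e+01]), 'force': array([ 0.4801139 , -0.38578728,  0.31425737]), 'ft_torque': array([-0.014107  ,  0.03732498, -0.01140666]), 'grip_force': 0.0, 'width': 0.08512328094539394}
```

View pics/top0.png

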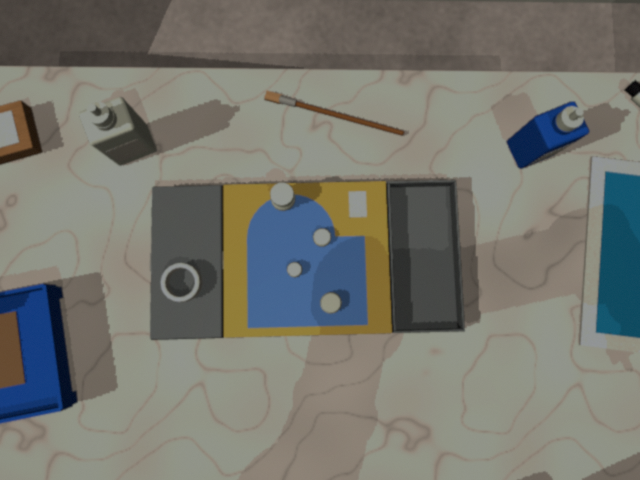

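View pics/side0.png

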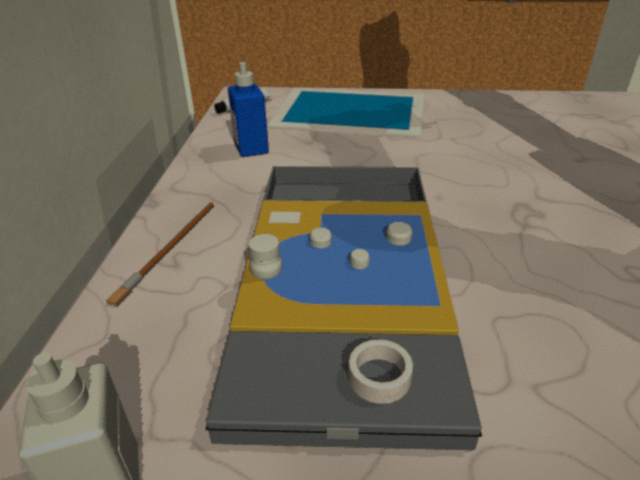

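The top view shows caps at about (321,237), (294,269) and (330,303), the pot at (282,195), the tape at (180,282), and the tray on the image right (cols 390–460). The side view agrees. The white patch at (357,204) is flat paint.

```bash
cat > h.py <<'E'
import cv2,numpy as np
from cell import eyes
def ray(n,uv,z):
    c=eyes.camera_info(n); f=240/np.tan(np.radians(c['fovy']/2)); R=cv2.Rodrigues(c['rvec'])[0]; o=-R.T@c['tvec']
    d=R.T@np.array([(uv[0]-c['cx'])/f,(uv[1]-c['cy'])/f,1]); return (o+d*(z-o[2])/d[2])
def blobs(n,p,z,lo=30):
    h=cv2.cvtColor(p,cv2.COLOR_RGB2HSV)
    m=((h[:,:,1]<75)&(h[:,:,2]>115)).astype(np.uint8)
    if n=='top': m[:178]=0;m[342:]=0;m[:,:150]=0;m[:,465:]=0
    k,l,s,c=cv2.connectedComponentsWithStats(m)
    for i in range(1,k):
        if s[i][4]>lo: 
            b=s[i]; print(n,b.tolist(),c[i].round(1),(1000*ray(n,c[i],z)).round(1))
E
python3 - <<'E'
from h import *
p=cv2.imread('pics/top0.png')[:,:,::-1].copy()
blobs('top',p,.056)
for nm,uv,z in [('pb-tl',(222,184),.04),('pb-tr',(387,181),.04),('pb-bl',(222,337),.04),('pb-br',(391,332),.04),('tray tr',(455,181),.038),('tray br',(463,328),.038),('box tl',(152,186),.038),('box bl',(151,339),.038)]: print(nm,(1000*ray('top',uv,z)).round(1))
for nm,uv,z in [('med',(320,232),.056),('small',(360,254),.056),('large',(400,228),.058),('pot',(264,243),.085),('edge',(263,201),.04),('edge',(427,201),.04),('pl',(234,331),.04),('pr',(456,331),.04)]: print('side',nm,(1000*ray('side',uv,z)).round(1))
E
```

```text
top [150, 178, 175, 76, 1347] [233.3 187.5] [707.2 168.   56. ]
top [456, 178, 9, 9, 63] [460.8 181.6] [ 719.9 -216.5   56. ]
top [349, 191, 18, 26, 454] [357.3 203.7] [680.8 -40.6  56. ]
top [459, 192, 6, 22, 110] [461.5 201.3] [ 686.  -216.7   56. ]
top [313, 229, 17, 18, 232] [320.9 236.8] [624.3  20.3  56. ]
top [246, 239, 2, 34, 34] [246.9 255.5] [592.4 142.9  56. ]
top [161, 263, 38, 39, 460] [179.2 282. ] [548.1 253.   56. ]
top [287, 263, 14, 15, 159] [293.3 269.3] [569.9  65.7  56. ]
top [320, 293, 20, 21, 306] [329.6 302.8] [515.1   5.7  56. ]
top [247, 301, 13, 28, 46] [249.5 319.5] [487.4 136.4  56. ]
top [277, 326, 27, 2, 32] [290.3 326.5] [476.4  69.8  56. ]
top [150, 331, 315, 11, 1947] [343.3 337.9] [458.3 -16.7  56. ]
pb-tl [716.9 189.9  40. ]
pb-tr [724.2 -93.6  40. ]
pb-bl [458.2 183.3  40. ]
pb-br [467.2 -97.2  40. ]
tray tr [ 725.5 -211.8   38. ]
tray br [ 474.1 -218.3   38. ]
box tl [713.1 310.   38. ]
box bl [454.5 300.9  38. ]
side med [627.4  20.1  56. ]
side small [571.8  67.7  56. ]
side large [517.1   7.5  58. ]
side pot [691.6  89.7  85. ]
side edge [725.7 -84.4  40. ]
side edge [467.8 -97.4  40. ]
side pl [711.4 197.5  40. ]
side pr [463.  183.8  40. ]
```

drive_tool(
  rows=[
    [[20,40,0,0,0,8,16],[40,80,0,0,0,16,16],[60,120,0,0,0,24,16],[80,160,0,0,0,32,16],[100,200,0,0,0,40,16],[120,240,0,0,0,48,16],[140,280,0,0,0,56,16],[160,320,0,0,0,64,16],[170,340,0,0,0,66,16],[170,340,0,0,0,66,16]],
  ],
  force=30,
)

```text
t: 1.1
eef_pos: [0.4631, -0.2656, 0.2313]
orientation: [180.0, -0.0, 91.9]
force: [-1.3, -1.1, -0.6]
width: 0.016
grip_force: 0.0
```

drive_tool(
  rows=[
    [[15,35,0,0,0,0,16],[35,75,0,0,0,0,16],[55,115,0,0,0,0,16],[75,155,0,0,0,0,16],[95,195,0,0,0,0,16],[115,235,0,0,0,0,16],[135,275,0,0,0,0,16],[155,315,0,0,0,0,16],[164,332,0,0,0,0,16],[164,332,0,0,0,0,16]],
  ],
)

```text
t: 2.1
eef_pos: [0.6263, 0.0655, 0.2306]
orientation: [-180.0, -0.1, 91.7]
force: [-0.3, 0.0, -0.7]
width: 0.016
grip_force: 0.0
```

drive_tool(
  rows=[
    [[0,0,-35,0,0,0,16],[0,0,-70,0,0,0,16],[0,0,-105,0,0,0,16],[0,0,-135,0,0,0,16],[0,0,-155,0,0,0,16],[0,0,-168,0,0,0,16],[0,0,-178,0,0,0,16],[0,0,-184,0,0,0,16],[0,0,-184,0,0,0,16],[0,0,-184,0,0,0,16]],
  ],
)

```text
t: 3.1
eef_pos: [0.626, 0.0633, 0.048]
orientation: [179.9, -0.0, 91.6]
force: [0.4, 0.6, 0.0]
width: 0.0158
grip_force: 0.0
```

```bash
python3 - <<'E'
from h import *
p,d=eyes.snapshot('side'); cv2.imwrite('pics/s1.png',cv2.resize(p[140:360,200:480,::-1],None,fx=2.5,fy=2.5))
E
```

```text
(no output)
```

View pics/s1.png

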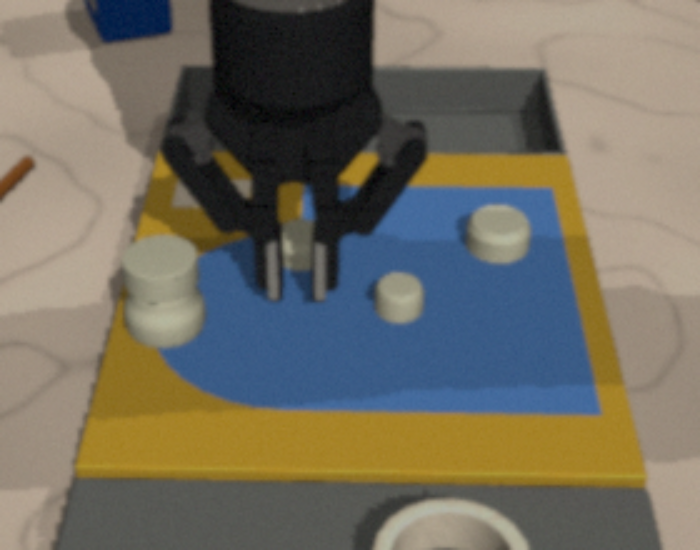

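The fingers straddle the medium cap's line ((275..320,290) with the cap at (300,243) in the crop) and stay clear of the pot. I'll sweep now.

drive_tool(
  rows=[
    [[0,-5,-3,0,0,0,16],[0,-13,-3,0,0,0,16],[1,-22,-3,0,0,0,16],[1,-31,-3,0,0,0,16],[1,-40,-3,0,0,0,16],[1,-49,-3,0,0,0,16],[2,-58,-3,0,0,0,16],[2,-67,-3,0,0,0,16],[2,-76,-3,0,0,0,16],[2,-85,-3,0,0,0,16]],
  ],
)

```text
t: 4.15
eef_pos: [0.6276, -0.0225, 0.0443]
orientation: [-180.0, -0.0, 91.6]
force: [0.5, 0.7, 0.3]
width: 0.0157
grip_force: 0.1
```

drive_tool(
  rows=[
    [[0,-9,0,0,0,0,16],[0,-18,0,0,0,0,16],[1,-27,0,0,0,0,16],[1,-36,0,0,0,0,16],[1,-45,0,0,0,0,16],[1,-54,0,0,0,0,16],[2,-63,0,0,0,0,16],[2,-72,0,0,0,0,16],[2,-81,0,0,0,0,16],[2,-90,0,0,0,0,16]],
  ],
)

```text
t: 5.15
eef_pos: [0.6296, -0.1125, 0.0443]
orientation: [-180.0, -0.0, 91.6]
force: [0.0, -0.4, -0.3]
width: 0.0158
grip_force: 0.0
```

drive_tool(
  rows=[
    [[0,-5,0,0,0,0,16],[0,-5,0,0,0,0,16],[0,-5,15,0,0,0,16],[0,-5,40,0,0,0,16],[0,10,70,0,0,0,16],[-10,50,80,0,0,0,16],[-25,95,80,0,0,0,16],[-40,140,80,0,0,0,16],[-50,180,80,0,0,0,16],[-55,215,80,0,0,0,16]],
  ],
)

```text
t: 6.15
eef_pos: [0.5736, 0.1062, 0.1258]
orientation: [179.9, -0.0, 91.7]
force: [0.8, 0.1, 0.1]
width: 0.0159
grip_force: 0.0
```

```bash
python3 - <<'E'
from h import *
from cell import sensors
p,d=eyes.snapshot('side'); cv2.imwrite('pics/s2.png',p[:,:,::-1])
print(sensors.sense()['eef_pos'])
E
```

```text
[0.57280248 0.11266412 0.1261253 ]
```

View pics/s2.png

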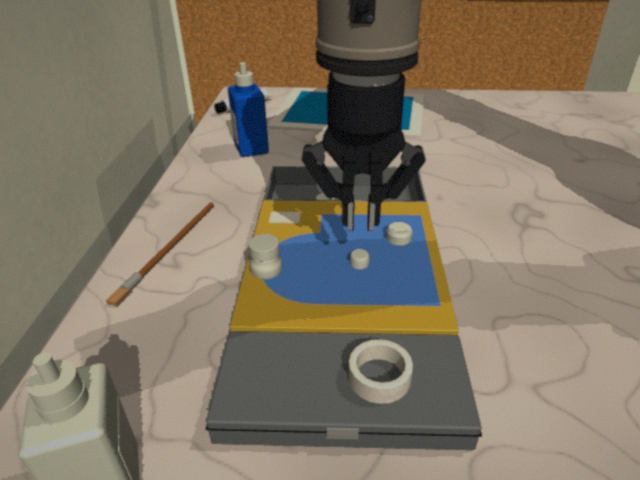

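The medium cap has left the panel (nothing at (320,238)), and the small one at (360,259) and large one at (400,233) are undisturbed. The small one is next.

drive_tool(
  rows=[
    [[-2,0,-20,0,0,0,16],[-2,0,-45,0,0,0,16],[-2,0,-65,0,0,0,16],[-2,0,-76,0,0,0,16],[-2,0,-80,0,0,0,16],[-2,-4,-80,0,0,0,16],[-2,-10,-80,0,0,0,16],[-2,-18,-80,0,0,0,16],[-2,-27,-80,0,0,0,16],[-2,-36,-80,0,0,0,16]],
  ],
)

```text
t: 7.2
eef_pos: [0.5728, 0.0661, 0.0447]
orientation: [180.0, 0.0, 91.6]
force: [0.3, 0.5, -0.5]
width: 0.016
grip_force: 0.1
```

drive_tool(
  rows=[
    [[0,-9,0,0,0,0,16],[0,-18,0,0,0,0,16],[1,-27,0,0,0,0,16],[1,-36,0,0,0,0,16],[1,-45,0,0,0,0,16],[1,-54,0,0,0,0,16],[2,-63,0,0,0,0,16],[2,-72,0,0,0,0,16],[2,-81,0,0,0,0,16],[2,-90,0,0,0,0,16]],
  ],
)

```text
t: 8.2
eef_pos: [0.5746, -0.0234, 0.0443]
orientation: [-180.0, -0.0, 91.6]
force: [-1.0, 0.8, 0.6]
width: 0.016
grip_force: 0.1
```

drive_tool(
  rows=[
    [[0,-9,0,0,0,0,16],[0,-18,0,0,0,0,16],[1,-27,0,0,0,0,16],[1,-36,0,0,0,0,16],[1,-45,0,0,0,0,16],[1,-54,0,0,0,0,16],[2,-63,0,0,0,0,16],[2,-72,0,0,0,0,16],[2,-81,0,0,0,0,16],[2,-90,0,0,0,0,16]],
  ],
)

```text
t: 9.2
eef_pos: [0.5766, -0.1135, 0.0443]
orientation: [-180.0, -0.0, 91.6]
force: [0.1, -0.4, 0.4]
width: 0.0159
grip_force: 0.0
```

drive_tool(
  rows=[
    [[0,-8,0,0,0,0,16],[0,-10,0,0,0,0,16],[0,-10,15,0,0,0,16],[0,-10,40,0,0,0,16],[0,10,70,0,0,0,16],[-10,50,80,0,0,0,16],[-25,90,80,0,0,0,16],[-40,125,80,0,0,0,16],[-55,155,80,0,0,0,16],[-58,170,80,0,0,0,16]],
  ],
)

```text
t: 10.2
eef_pos: [0.517, 0.0607, 0.1256]
orientation: [180.0, -0.0, 91.8]
force: [0.3, -0.4, -0.1]
width: 0.016
grip_force: 0.0
```

```bash
python3 - <<'E'
from h import *
from cell import sensors
p,d=eyes.snapshot('side'); cv2.imwrite('pics/s3.png',p[:,:,::-1])
print(sensors.sense()['eef_pos'])
E
```

```text
[0.51742417 0.06224228 0.12576579]
```

View pics/s3.png

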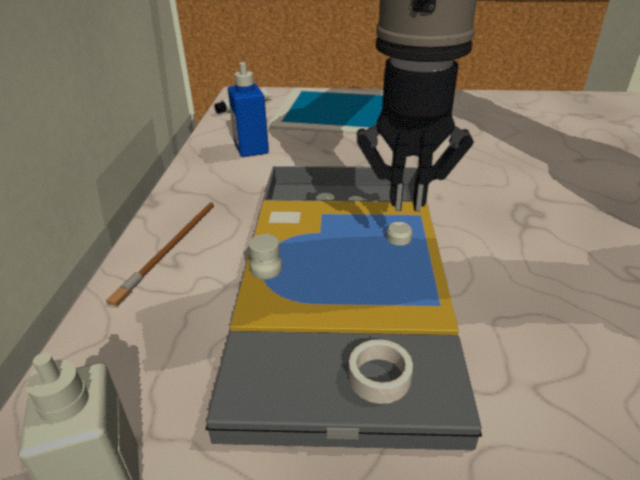

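Both caps are visible in the tray at (325,196) and (357,197). The large one is still at (400,233), so it goes now.

drive_tool(
  rows=[
    [[-1,0,-20,0,0,0,16],[-1,0,-45,0,0,0,16],[-1,0,-65,0,0,0,16],[-1,0,-76,0,0,0,16],[-1,0,-80,0,0,0,16],[-1,-4,-80,0,0,0,16],[-1,-10,-80,0,0,0,16],[-1,-18,-80,0,0,0,16],[-1,-27,-80,0,0,0,16],[-1,-36,-80,0,0,0,16]],
  ],
)

```text
t: 11.25
eef_pos: [0.5178, 0.0201, 0.0447]
orientation: [180.0, 0.0, 91.6]
force: [0.5, -0.7, -0.1]
width: 0.016
grip_force: 0.1
```

drive_tool(
  rows=[
    [[0,-9,0,0,0,0,16],[0,-18,0,0,0,0,16],[1,-27,0,0,0,0,16],[1,-36,0,0,0,0,16],[1,-45,0,0,0,0,16],[1,-54,0,0,0,0,16],[2,-63,0,0,0,0,16],[2,-72,0,0,0,0,16],[2,-81,0,0,0,0,16],[2,-90,0,0,0,0,16]],
  ],
)

```text
t: 12.25
eef_pos: [0.5196, -0.0695, 0.0443]
orientation: [-180.0, -0.0, 91.6]
force: [-0.1, 0.4, 0.4]
width: 0.0157
grip_force: 0.1
```

drive_tool(
  rows=[
    [[0,-9,0,0,0,0,16],[0,-18,0,0,0,0,16],[1,-27,0,0,0,0,16],[1,-36,0,0,0,0,16],[1,-45,0,0,0,0,16],[1,-54,0,0,0,0,16],[1,-62,0,0,0,0,16],[1,-62,0,0,0,0,16],[1,-62,15,0,0,0,16],[1,-62,40,0,0,0,16]],
  ],
)

```text
t: 13.25
eef_pos: [0.5198, -0.1299, 0.0844]
orientation: [-179.9, -0.1, 91.6]
force: [-0.5, 0.1, 0.4]
width: 0.0161
grip_force: 0.0
```

drive_tool(
  rows=[
    [[0,0,35,0,0,0,16],[0,-10,75,0,0,0,16],[0,-30,115,0,0,0,16],[0,-65,140,0,0,0,16],[-10,-105,140,0,0,0,16],[-25,-145,140,0,0,0,16],[-45,-185,140,0,0,0,16],[-60,-215,140,0,0,0,16],[-60,-230,140,0,0,0,16],[-60,-230,140,0,0,0,16]],
  ],
)

```text
t: 14.25
eef_pos: [0.4603, -0.3622, 0.2251]
orientation: [180.0, 0.0, 91.5]
force: [0.2, 0.6, 0.4]
width: 0.0161
grip_force: 0.0
```

```bash
python3 - <<'E'
from h import *
from cell import sensors
p,d=eyes.snapshot('top'); cv2.imwrite('pics/t4.png',p[:,:,::-1])
print(sensors.sense()['eef_pos'])
E
```

```text
[ 0.4610572  -0.36041549  0.22501148]
```

View pics/t4.png

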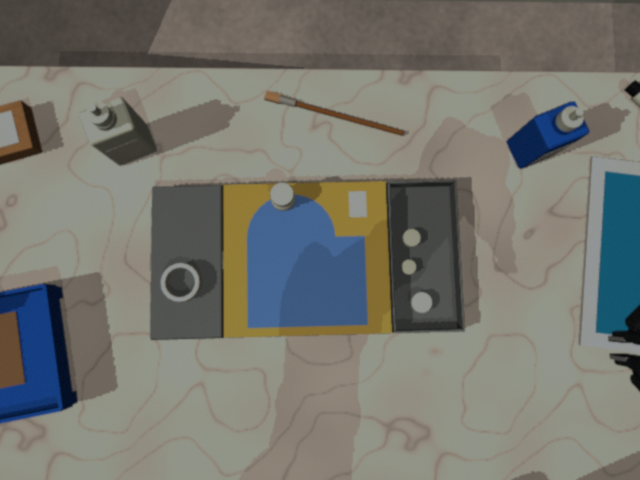

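All three caps lie in the tray at (412,238), (409,267) and (421,302). The pot at (282,195) and the tape at (180,282) haven't moved, and the gripper is clear.

```bash
python3 -c "
from cell import job
print(job.sign_off())"
```

```text
the job is handed in; nothing more can be done
None
```

All three caps were swept over the panel's end into the tray, the pot and tape roll stayed where they were, and the job was handed in at about 14 s.

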